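# Show a spice jar to the pantry reader and hold its shutter open

### The arm

A 6-joint arm with a two-finger parallel gripper is mounted at the origin on a cart in front of the work surface, level with it; the furniture and walls round the work are solid. World frame = base frame: x ahead of the robot, y to its left, z up, the work surface at z = 0. Lengths are in m, angles in rad, forces in N, time in s.
With the tool pointing down it reaches from about 0.325 to 0.9 m from the base axis. Payload 3.5 kg.
Tool frame: the origin (TCP) lies at the very end of the fingers, on their centre line; the grasp point (between the pads) lies 19 mm behind it; z points along the fingers, x is the direction in which the jaws open and shut, and the axes are right-handed (so a half turn about z gives the same grasp; the last joint's range is limited). The gripper opens to 85 mm and grips with 20 to 120 N. Pads are 22 mm wide; open, the fingers measure 114 mm over their backs; the gripper's body (76 mm by 85 mm) begins 54 mm behind the grasp point. The pads swing forward as they close: fully open they stand 13 mm farther back than shut.
Start: joints at [-1.349, 0.276, -0.026, 1.268, 0, 1.467], TCP at [0.199, -0.592, 0.192] pointing down, gripper open.
Joint ranges: [-3.12, 3.12], [-0.85, 1.88], [-1.08, 1.24], [-1.95, 2.15], [-1.57, 1.53], [-3.14, 3.14]. Speed limits (rad/s): [2.57, 2.57, 3.14, 3.14, 3.14, 3.14].

### API

Orientations are given as a unit quaternion [w, x, y, z].
In Python, from station import robot gives the robot as it stands. The module is installed in compiled form; this text tells all that it offers.
- The arm moves only by the tool step_arm, never from a script. Its arguments are lists of equal length, an entry for each row: "travel": the shift along the tool's x, y, z in units of 25 mm (1.0 is 25 mm), a list of three; "delta_rot": the turn, a rotation vector about the tool's x, y, z in units of 6 degrees (1.0 is 6 degrees), a list of three; "jaw": the closure, from 0 (fully open) to 1 (shut). A call has 1 to 5 rows; each row is the pose to reach, as a shift and turn from the pose commanded when the call began, along the tool's axes at that moment; what a row does not reach only later rows make up. A row lasts 1/12 s, in which the tool goes at most 41.7 mm and 7.16 degrees, less where a joint would pass 70% of its speed; a pose out of reach is approached as far as the arm can. A call with a gripper value outside its range is refused whole. The fingers move at their own pace and stop on an object; "force" is the grip in N (left out, the last holds). Time passes only in rows, so rows that repeat a pose let the fingers close. It gives the time, the measured TCP pose, the force and the opening at its end, in the units of the state.
- robot.get_obs(): the state, without advancing time (a new reading comes with each control period).
- robot.read_camera(name): name is "scene" or "side" or "wrist"; returns the picture (384x512x3 uint8, blue, green, red); there is no depth.
- robot.calibration(name): a dict with "fx", "fy", "cx", "cy" (pixels), "cam_to_world" (4x4, takes a point from camera to world coordinates). Camera axes: x right, y down, z forward; pixel columns grow to the right and rows downward; lengths in m; the calibration is good to about 2 mm. A picture is of the moment at which its call begins: read the wrist's pose just before it. calibration takes no time and is no camera call; for the wrist camera it gives the pose at the moment of the call.
- robot.finish_job(): hands the job in, once; it reports no verdict.
Trained networks look in the newest picture that a camera, given by its name, has taken for a name from the list of things; names that differ only in an ending like _2 or _b are one class to them, and where a whole thing is asked for, a point or a joint stands for the part that bears it (a point fixed in the world has none). Each returns a list of dicts, best first, with "conf" (0 to 1); they miss things now and then, are a little off and sometimes report something else, mostly with a low value. They report only what shows in the picture. A call takes as long as a camera call. They do not tell look-alikes from the thing itself.
- robot.look_for(camera, thing): "location" ([column, row] in pixels, amid what is visible of it).
- robot.masks_of(camera, thing): "region" (384x512 bool, what is visible of it) and "location" ([column, row] in pixels, amid what is visible of it).
The state is a dict: "clock": time; "qpos": joint angles; "joint_vel": joint speeds; "joint_torque": joint torques, N m; "ee_pos": TCP position; "ee_rot": TCP orientation; "wrist_force": force on the tool from outside, world axes, zero at the start; "wrist_torque": the same for the moment, N m; "width": opening from 0.0 (shut) to 1.0 (fully open).
Only numpy, scipy, OpenCV 4.12 (cv2) and the standard library are available. Lean on these libraries where they do the work, as an engineer would, in place of code of your own. Each camera call takes 0.05 s, during which the arm holds its last target. There are 200 camera calls.

### The job

The spice jar standing in the cup of the pantry code reader is turned the wrong way: turn it in its cup until its raised code tag squarely faces the reader's window, and let go of it while the shutter is still shut. Then pull the spring-loaded shutter handle out towards the robot until its pointer lines up with the index rib, and finish while holding it there: the program ends with the gripper keeping the handle at the mark. Leave the jar upright in its cup, the index rib where it is set, and the mug, shaker and tin undisturbed.

Things in the scene. Friction and masses are not known exactly. Their poses are not given: they have to be found in the camera images.
- reader: pantry code reader, fixed: white block 135 x 70 x 60 mm high (spans x -85 to +50, y -35 to +35 mm) on a grey foot plate 6 mm thick that runs on under a low round cup (to y +140 mm). Origin: on the worktop under the block. Own axes: -x is the way the shutter pulls out (about towards the robot, within 0.3 rad), +y points from the block to the cup, z up
- cup_center (a point): centre of the cup, on its floor, 6 mm above the worktop and 100 mm from the reader's origin along the reader's +y. The cup's ring is 59 mm outside, 49 mm inside, and rises 7 mm above that floor
- window (a point): centre of the reader's 24 mm square dark window, on the block's +y side face, 45 mm above the worktop, 65 mm from the cup's axis; it looks along the reader's +y towards the cup. A thin metal shutter plate covers it while the shutter is shut
- jar: glass spice jar in the cup, 44 mm diameter, 106 mm tall, 0.1 to 0.16 kg, loose; round cap 45 mm diameter, 85 to 105 mm up. Origin: centre of its underside; z up. A white code tag (28 mm wide, 32 mm high, out to 30 mm from the axis, 23 to 55 mm up) is on its own +x side, at first at least 0.8 rad off the window, up to half a turn. 2.5 mm play in the cup; turns freely there
- cap (a point): on the jar's axis at the middle height of the cap, 95 mm above the jar's underside (101 mm above the worktop): the place to grip
- tag_face (a point): centre of the tag's outer face, 30 mm from the jar's axis, 39 mm above its underside
- shutter (a joint): how far the shutter is pulled out, m: 0 shut (where the spring returns it), grows as it is pulled along the reader's -x, end stop at 0.060. The spring pulls back with about 3 N when shut and 150 N/m more, so 7 to 11 N at the mark
- handle (a point): the shutter's handle, an upright black tab on top of the block: 12 mm thick along the reader's x, 34 mm wide along its y, from 64 to 102 mm above the worktop (38 mm clear of the shutter's top plate). This point is on the tab's centre line, 90 mm above the worktop; it moves with the shutter
- pointer (a point): tip of the 3 mm wide pointer on the shutter's foot, beside the handle towards the reader's -y, at the same x as the handle's centre; it moves with the shutter
- mark (a point): inner end of the index rib, a 3 mm wide black rib lying across the block's top on its -y side, 28 to 52 mm from the shut pointer along the reader's -x (the setting varies; it shifts if pushed). The shutter is at the mark when pointer and rib stand at the same x of the reader. The rib rises to 65.5 mm above the worktop
- mug: bystander: dark mug, 88 x 126 x 106 mm, origin under its centre, behind the block
- shaker: bystander: shaker, 44 mm diameter, 90 mm tall, origin under its centre, behind the cup
- tin: bystander: food tin, 75 mm diameter, 58 mm tall, origin under its centre, on the far side of the block from the cup
Mind the look-alikes: they are no part of the job. What is shaped like the jar but black or purple is not meant.

How it is judged:
On the way:
1. the jar stands upright in its cup with the tag facing the window, let go, the shutter still shut (x of window in the frame of jar above 0.04 m and y of window in the frame of jar between -0.017 and 0.017 m and angle between jar's own z axis and vertical below 0.12 rad and distance between jar and cup_center below 0.008 m and contact force between each of the arm, the fingers and jar below 0.2 N and value of joint shutter below 0.006 m), for 0.2 s.
At the end, for the whole second after the job is handed in: fingers holding the shutter handle (over 2 N), pointer at rest within 5 mm of the index rib; jar untouched, upright (within 7 degrees) in its cup (within 8 mm), tag facing the window within about 15 degrees (window centre within 17 mm of the tag's centre line) (x of window in the frame of jar above 0.04 m and y of window in the frame of jar between -0.017 and 0.017 m and angle between jar's own z axis and vertical below 0.12 rad and distance between jar and cup_center below 0.008 m and contact force between each of the arm, the fingers and jar below 0.2 N and x of pointer in the frame of mark between -0.005 and 0.005 m and contact force between the fingers and shutter above 2 N and velocity of joint shutter between -0.01 and 0.01 m/s); the arm keeps its last pose, push and grip.
It fails at once if the mug is shoved or knocked over (moved over 30 mm) (distance of mug from where it was at the start of the episode above 0.03 m).
It fails at once if the shaker is shoved or knocked over (moved over 30 mm) (distance of shaker from where it was at the start of the episode above 0.03 m).
It fails at once if the tin is shoved or knocked over (moved over 30 mm) (distance of tin from where it was at the start of the episode above 0.03 m).
It fails at once if the index rib is shifted from its setting (over 5 mm) (distance of mark from where it was at the start of the episode above 0.005 m).
It fails at once if the jar is tipped (over 35 degrees) (angle between jar's own z axis and vertical above 0.6 rad).
It also fails if it takes over 58 s, if anything falls off the work surface, if the arm or the gripper's body presses on something with over 40 N, if the wrist force passes 120 N, or if a joint passes its speed limit or range.

## Working session

There is one attempt and no reset: what is moved stays moved. The work goes in short steps, Python scripts to look and compute and a tool call to move; the robot and the scene stay as the last step left them, time stands still between calls to the robot, and variables do not carry over. Pictures are saved under pics/ and viewed, about 8 in all and at most 12, crops included, and the job is handed in when it is done.

Besides the shell and the picture viewer there is one more tool, called as name(argument=value, ...), one argument or row to a line, values as JSON. step_arm: Moves the arm, as the interface text tells. Its arguments: {"type":"object","properties":{"travel":{"type":"array","items":{"type":"array","items":{"type":"number"}}},"delta_rot":{"type":"array","items":{"type":"array","items":{"type":"number"}}},"jaw":{"type":"array","items":{"type":"number"}},"force":{"type":"number"}},"required":["travel","delta_rot","jaw"]}

```bash
mkdir -p pics
cat > h.py <<'E'
from station import robot
import numpy as np, cv2
from scipy.spatial.transform import Rotation as R
def cal(n):
    c=robot.calibration(n); T=np.array(c["cam_to_world"]); return c,T
def ray(n,px,z):
    c,T=cal(n); d=T[:3,:3]@np.array([(px[0]-c["cx"])/c["fx"],(px[1]-c["cy"])/c["fy"],1]); o=T[:3,3]
    return o+d*(z-o[2])/d[2]
def proj(n,p):
    c,T=cal(n); q=T[:3,:3].T@(np.array(p)-T[:3,3]); return np.array([c["fx"]*q[0]/q[2]+c["cx"],c["fy"]*q[1]/q[2]+c["cy"]])
def st():
    o=robot.get_obs(); q=o["ee_rot"]; return o,np.array(o["ee_pos"]),R.from_quat([q[1],q[2],q[3],q[0]])
E
python3 - <<'E'
from h import *
ims=[robot.read_camera(n) for n in("scene","side")]
cv2.imwrite("pics/a.png",cv2.resize(ims[0],(800,600))); cv2.imwrite("pics/b.png",cv2.resize(ims[1],(800,600)))
for n in("scene","side"):
    print(n,np.round(cal(n)[1],3).tolist())
    for t,z in(("jar",.05),("cap",.101),("handle",.09),("mark",.0655),("pointer",.065),("tag_face",.045),("reader",.03),("shaker",.045),("mug",.05),("tin",.03)):
        print(t,[(np.round(d["location"]).tolist(),round(d["conf"],2),np.round(ray(n,d["location"],z),3).tolist()) for d in robot.look_for(n,t)[:3]])
o,p,r=st();print(o["clock"],p,r.as_matrix().round(2))
E
```

```text
scene [[-0.805, -0.307, 0.509, -0.157], [-0.594, 0.404, -0.696, 0.884], [0.008, -0.862, -0.507, 0.826], [0.0, 0.0, 0.0, 1.0]]
jar [([199.0, 265.0], 0.97, [0.54, 0.183, 0.05]), ([274.0, 209.0], 0.62, [0.541, -0.158, 0.05]), ([242.0, 235.0], 0.57, [0.536, 0.009, 0.05])]
cap [([195.0, 264.0], 0.83, [0.504, 0.233, 0.101]), ([240.0, 240.0], 0.73, [0.478, 0.088, 0.101]), ([275.0, 208.0], 0.68, [0.498, -0.098, 0.101])]
handle [([292.0, 199.0], 0.52, [0.495, -0.184, 0.09]), ([277.0, 204.0], 0.42, [0.515, -0.135, 0.09])]
mark [([325.0, 193.0], 0.32, [0.454, -0.316, 0.066])]
pointer [([293.0, 198.0], 0.62, [0.52, -0.23, 0.065])]
tag_face [([275.0, 206.0], 0.88, [0.555, -0.181, 0.045]), ([242.0, 239.0], 0.8, [0.528, 0.018, 0.045]), ([197.0, 261.0], 0.73, [0.559, 0.17, 0.045])]
reader [([300.0, 216.0], 0.71, [0.475, -0.203, 0.03])]
shaker [([238.0, 206.0], 0.53, [0.644, -0.111, 0.045])]
mug [([260.0, 181.0], 0.81, [0.684, -0.281, 0.05])]
tin [([325.0, 195.0], 0.7, [0.478, -0.362, 0.03])]
side [[-0.89, -0.178, 0.42, 0.067], [-0.455, 0.31, -0.835, 0.868], [0.018, -0.934, -0.357, 0.541], [0.0, 0.0,
[... 235 characters left out ...]
 -0.056, 0.101]), ([234.0, 241.0], 0.86, [0.477, 0.112, 0.101])]
handle [([279.0, 194.0], 0.62, [0.514, -0.203, 0.09])]
mark []
pointer [([279.0, 198.0], 0.54, [0.524, -0.231, 0.065])]
tag_face [([233.0, 238.0], 0.7, [0.537, 0.006, 0.045]), ([185.0, 271.0], 0.68, [0.552, 0.181, 0.045]), ([261.0, 210.0], 0.6, [0.552, -0.179, 0.045])]
reader [([288.0, 216.0], 0.65, [0.486, -0.21, 0.03])]
shaker [([217.0, 208.0], 0.87, [0.66, -0.129, 0.045])]
mug [([238.0, 185.0], 0.87, [0.687, -0.301, 0.05])]
tin [([310.0, 190.0], 0.89, [0.503, -0.424, 0.03]), ([283.0, 196.0], 0.66, [0.556, -0.338, 0.03])]
1.1 [ 0.19945483 -0.59232327  0.19172018] [[ 0.32 -0.95 -0.  ]
 [-0.95 -0.32 -0.  ]
 [ 0.    0.   -1.  ]]
```

View pics/a.png

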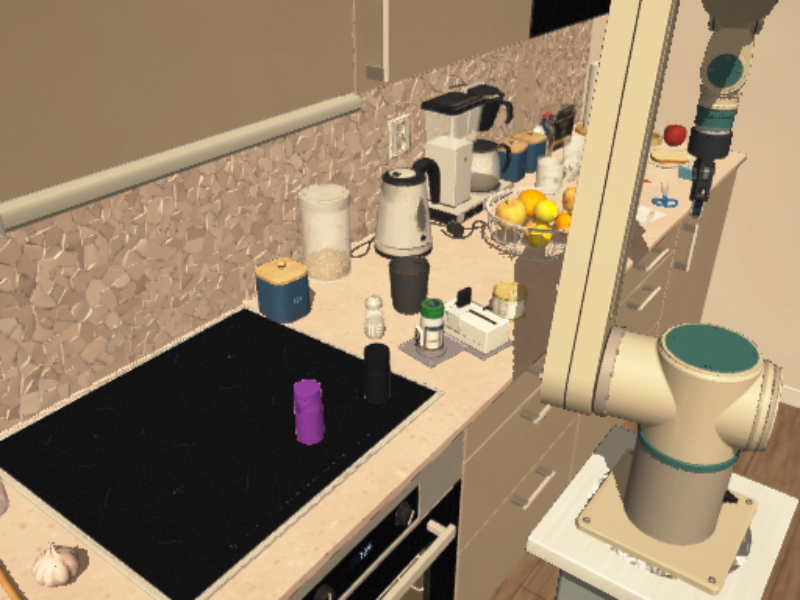

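View pics/b.png

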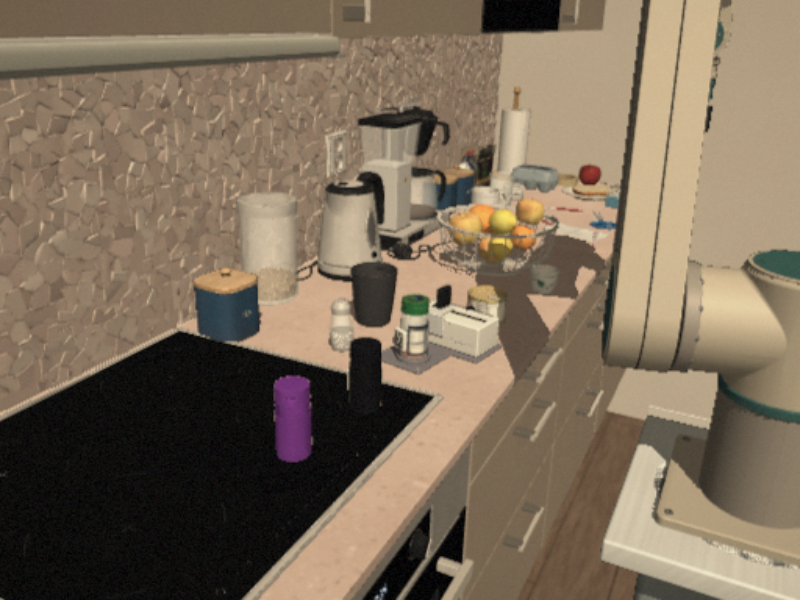

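step_arm(
  travel=[
    [-1,-1,-0.8],
    [-2,-2,-1.6],
    [-3,-3,-2.4],
    [-4,-4,-3.2],
    [-5,-5,-4],
  ],
  delta_rot=[
    [0,0,0],
    [0,0,0],
    [0,0,0],
    [0,0,0],
    [0,0,0],
  ],
  jaw=[0,0,0,0,0],
  force=20,
)

```text
clock: 1.52
ee_pos: [0.2784, -0.4324, 0.2926]
ee_rot: [-0.0, 0.812, -0.584, 0.0]
wrist_force: [1.0, -0.1, 1.4]
width: 1.001
```

step_arm(
  travel=[
    [-1,-1,0],
    [-2.1,-2.1,0],
    [-3.2,-3.2,0],
    [-4.3,-4.3,0],
    [-5.4,-5.4,0],
  ],
  delta_rot=[
    [0,0,0],
    [0,0,0],
    [0,0,0],
    [0,0,0],
    [0,0,0],
  ],
  jaw=[0,0,0,0,0],
)

```text
clock: 1.93
ee_pos: [0.3633, -0.2613, 0.2921]
ee_rot: [0.0, 0.812, -0.584, 0.001]
wrist_force: [-0.1, -0.2, 0.0]
width: 1.002
```

Run:
```python
from h import *
im=robot.read_camera("wrist"); o,p,r=st(); c,T=cal("wrist")
cv2.imwrite("pics/c.png",cv2.resize(im,(800,600)))
print(o["clock"],p,r.as_matrix().round(3).tolist(),c["fx"],"cam in tool",r.inv().apply(T[:3,3]-p).round(3),(r.as_matrix().T@T[:3,:3]).round(3).tolist(), np.round(o["qpos"],3))
```

```text
1.9833 [ 0.36532086 -0.25508643  0.292201  ] [[0.324, -0.946, 0.003], [-0.946, -0.324, 0.005], [-0.004, -0.004, -1.0]] 266.52248366171676 cam in tool [-0.001 -0.081 -0.181] [[1.0, -0.001, 0.001], [0.001, 0.949, 0.316], [-0.001, -0.316, 0.949]] [-0.759 -0.085 -0.218  1.439  0.006  2.052]
```

View pics/c.png

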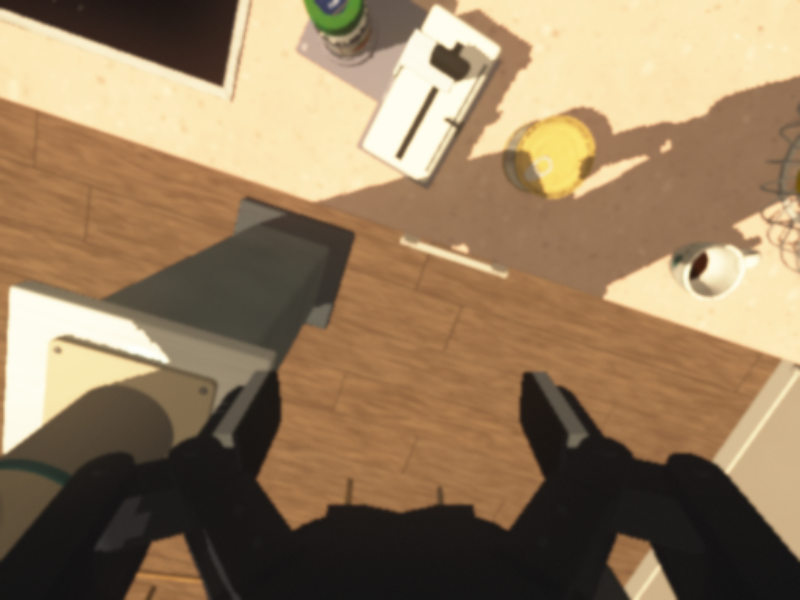

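step_arm(
  travel=[
    [-0.3,-1.2,0],
    [-0.6,-2.4,0],
    [-0.9,-3.6,0],
    [-1.3,-4.9,0],
    [-1.3,-4.9,0],
  ],
  delta_rot=[
    [0,0,0],
    [0,0,0],
    [0,0,0],
    [0,0,0],
    [0,0,0],
  ],
  jaw=[0,0,0,0,0],
)

```text
clock: 2.4
ee_pos: [0.4723, -0.1904, 0.2916]
ee_rot: [-0.001, 0.814, -0.581, 0.001]
wrist_force: [0.1, -0.9, -0.9]
width: 1.0
```

Run:
```python
from h import *
im=robot.read_camera("wrist"); o,p,r=st(); c,T=cal("wrist")
np.savez("w1.npz",im=im,T=T); cv2.imwrite("w1.png",im)
print(o["clock"],p)
for t,z in(("cap",.111),("handle",.102),("mark",.0655),("pointer",.065),("tag_face",.045),("reader",.06),("shaker",.09),("mug",.1),("tin",.058)):
    print(t,[(np.round(d["location"]).tolist(),round(d["conf"],2),np.round(ray("wrist",d["location"],z),3).tolist()) for d in robot.look_for("wrist",t)[:3]])
s=[cv2.resize(robot.read_camera(n)[170:250,230:330],(400,320),interpolation=cv2.INTER_CUBIC) for n in("scene","side")]
big=cv2.resize(im[0:260,100:460],None,fx=800/360,fy=800/360,interpolation=cv2.INTER_CUBIC)
cv2.imwrite("pics/d.png",big); cv2.imwrite("pics/e.png",np.hstack(s))
```

```text
2.45 [ 0.4702243  -0.19158357  0.2914574 ]
cap [([30.0, 18.0], 0.93, [0.545, 0.116, 0.111]), ([118.0, 68.0], 0.9, [0.523, 0.009, 0.111]), ([242.0, 106.0], 0.8, [0.53, -0.151, 0.111])]
handle [([297.0, 136.0], 0.77, [0.516, -0.236, 0.102])]
mark [([310.0, 164.0], 0.41, [0.477, -0.279, 0.066]), ([243.0, 108.0], 0.41, [0.525, -0.154, 0.066])]
pointer [([298.0, 136.0], 0.68, [0.512, -0.245, 0.065])]
tag_face [([26.0, 21.0], 0.88, [0.538, 0.171, 0.045]), ([119.0, 68.0], 0.8, [0.52, 0.037, 0.045]), ([242.0, 110.0], 0.63, [0.521, -0.153, 0.045])]
reader [([279.0, 131.0], 0.84, [0.51, -0.216, 0.06])]
shaker [([258.0, 15.0], 0.77, [0.639, -0.139, 0.09])]
mug [([369.0, 34.0], 0.96, [0.66, -0.277, 0.1])]
tin [([363.0, 177.0], 0.86, [0.484, -0.37, 0.058])]
```

View pics/d.png

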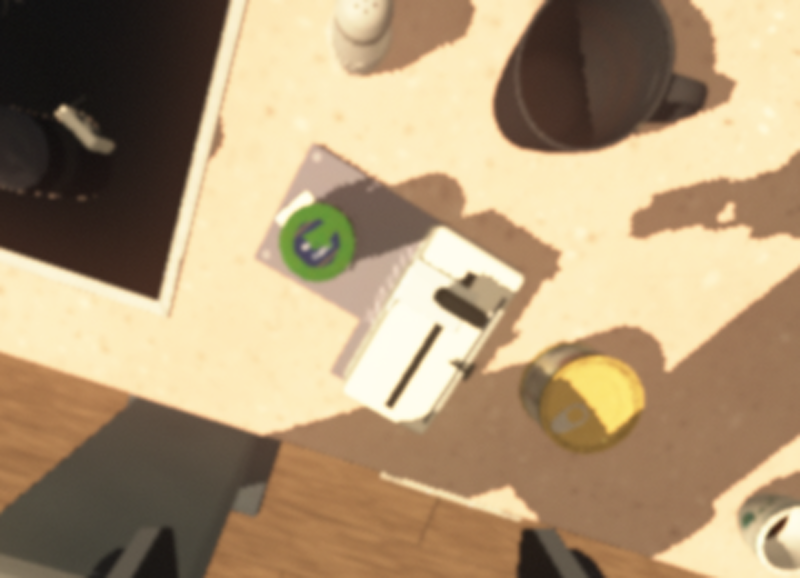

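View pics/e.png

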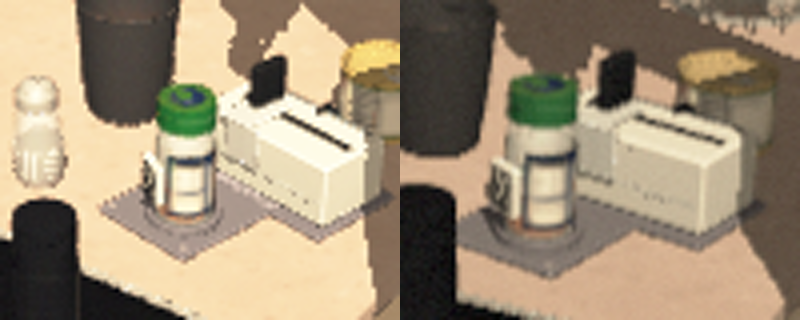

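```bash
cat >> h.py <<'E'
def C(u,v,z): return ray("wrist",(u*.45+100,v*.45),z)[:2]
E
python3 - <<'E'
from h import *
a,b=C(318,145,.006),C(257,257,.006); 
q=[C(*x,.06) for x in((440,225),(523,275),(345,378),(425,430))]
d1=[q[2]-q[0],q[3]-q[1],b-a,C(390,403,.06)-C(438,327,.06)]
print([ (np.round(np.degrees(np.arctan2(-d[1],-d[0])),1),round(np.linalg.norm(d),4)) for d in d1])
print([ np.round(np.degrees(np.arctan2(-d[0],d[1])),1) for d in (q[0]-q[1],q[2]-q[3])])
print("q",np.round(q,4).tolist(), "blockcentre",np.mean(q,0), "foot",a,b)
cap=C(317,242,.111); tg=(C(277,217,.061)+C(310,195,.061))/2; print("cap",cap,"tag",tg,C(277,217,.061),C(310,195,.061))
print(np.degrees(np.arctan2(*(tg-cap)[::-1])), "handle",C(462,305,.102),"rib",C(463,368,.0655))
E
```

```text
[(np.float64(-12.5), np.float64(0.1226)), (np.float64(-10.4), np.float64(0.1285)), (np.float64(-12.9), np.float64(0.0918)), (np.float64(-11.6), np.float64(0.0645))]
[np.float64(-10.6), np.float64(-15.4)]
q [[0.5598, -0.2278], [0.5475, -0.2934], [0.44, -0.2012], [0.4211, -0.2702]] blockcentre [ 0.49208035 -0.24813846] foot [ 0.58505656 -0.13211913] [ 0.49558027 -0.11170617]
cap [ 0.52607222 -0.15516685] tag [ 0.54018947 -0.13201497] [ 0.53022029 -0.12372434] [ 0.55015865 -0.14030561]
58.62654052558984 handle [ 0.51834674 -0.25190109] rib [ 0.47486229 -0.27760517]
```

step_arm(
  travel=[
    [-0.13,-0.54,0],
    [-0.26,-1.08,0],
    [-0.39,-1.62,0],
    [-0.52,-2.16,0],
    [-0.65,-2.7,0],
  ],
  delta_rot=[
    [0,0,-1.15],
    [0,0,-2.3],
    [0,0,-3.45],
    [0,0,-4.6],
    [0,0,-5.75],
  ],
  jaw=[0,0,0,0,0],
)

```text
clock: 3.42
ee_pos: [0.5278, -0.1559, 0.2918]
ee_rot: [0.0, 0.949, -0.314, 0.0]
wrist_force: [-0.1, -0.1, 0.2]
width: 0.997
```

step_arm(
  travel=[
    [0,0,0],
    [0,0,0],
    [0,0,0],
    [0,0,0],
    [0,0,0],
  ],
  delta_rot=[
    [0,0,-1.15],
    [0,0,-2.3],
    [0,0,-3.45],
    [0,0,-4.6],
    [0,0,-5.75],
  ],
  jaw=[0,0,0,0,0],
)

```text
clock: 3.83
ee_pos: [0.5273, -0.1562, 0.2917]
ee_rot: [-0.0, 1.0, -0.018, -0.0]
wrist_force: [0.6, -0.4, -0.4]
width: 1.002
```

step_arm(
  travel=[
    [0,0,0],
    [0,0,0],
    [0,0,0],
    [0,0,0],
    [0,0,0],
  ],
  delta_rot=[
    [0,0,-1.15],
    [0,0,-2.3],
    [0,0,-3.45],
    [0,0,-4.6],
    [0,0,-5.75],
  ],
  jaw=[0,0,0,0,0],
)

```text
clock: 4.25
ee_pos: [0.5273, -0.1563, 0.2917]
ee_rot: [0.0, 0.96, 0.279, -0.0]
wrist_force: [0.2, -0.2, 0.5]
width: 0.999
```

step_arm(
  travel=[
    [0,0,0],
    [0,0,0],
    [0,0,0],
    [0,0,0],
    [0,0,0],
  ],
  delta_rot=[
    [0,0,-1.15],
    [0,0,-2.3],
    [0,0,-3.45],
    [0,0,-4.6],
    [0,0,-5.75],
  ],
  jaw=[0,0,0,0,0],
)

```text
clock: 4.67
ee_pos: [0.5273, -0.1563, 0.2917]
ee_rot: [0.0, 0.834, 0.551, -0.0]
wrist_force: [-0.7, -0.8, 0.1]
width: 1.005
```

Run:
```python
from h import *
im=robot.read_camera("wrist"); o,p,r=st()
cv2.imwrite("w2.png",im)
print(o["clock"],p,r.as_matrix().round(3).tolist(),np.round(o["qpos"],3))
for t,z in(("cap",.111),("handle",.102),("tag_face",.045)):
    print(t,[(np.round(d["location"]).tolist(),round(d["conf"],2),np.round(ray("wrist",d["location"],z),3).tolist()) for d in robot.look_for("wrist",t)[:3]])
hsv=cv2.cvtColor(im,cv2.COLOR_BGR2HSV); m=cv2.inRange(hsv,(45,90,30),(80,255,255)); n,l,s,c=cv2.connectedComponentsWithStats(m); i=1+np.argmax(s[1:,4]); print(s[i],c[i],ray("wrist",c[i],.108))
cv2.imwrite("pics/f.png",cv2.resize(im,(800,600)))
```

```text
4.7167 [ 0.52728955 -0.15624743  0.29172596] [[0.388, 0.922, 0.0], [0.922, -0.388, 0.0], [0.0, -0.0, -1.0]] [-0.406  0.107 -0.025  1.439  0.    -0.007]
cap [([370.0, 102.0], 0.93, [0.517, 0.011, 0.111]), ([478.0, 72.0], 0.87, [0.536, 0.144, 0.111]), ([262.0, 155.0], 0.67, [0.525, -0.145, 0.111])]
handle [([206.0, 167.0], 0.74, [0.51, -0.226, 0.102])]
tag_face [([373.0, 103.0], 0.65, [0.532, 0.038, 0.045]), ([475.0, 72.0], 0.65, [0.55, 0.189, 0.045]), ([261.0, 156.0], 0.57, [0.538, -0.151, 0.045])]
[251 143  20  10  89] [259.42696629 146.17977528] [ 0.51273459 -0.14399358  0.108     ]
```

View pics/f.png

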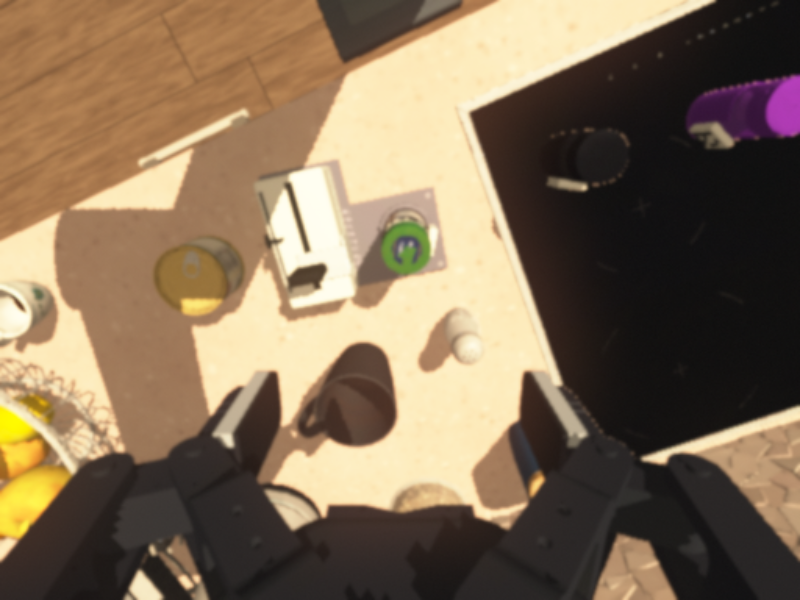

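Run:
```python
from h import *
D=lambda u,v,z: ray("wrist",(u*.64,v*.64),z)[:2]
print("cap",D(406,248,.111),"tag ends",D(430,256,.061),D(438,228,.061),"block",D(256,178,.06),D(330,165,.06),D(357,297,.06),D(290,309,.06))
print("handle",D(307,272,.102),"rib",D(272,240,.0655),"slot",D(291,183,.06),D(308,250,.06))
im=cv2.imread("w2.png"); cv2.imwrite("pics/g.png",cv2.resize(im[90:210,150:310],(800,600),interpolation=cv2.INTER_CUBIC))
```

```text
cap [ 0.52846449 -0.15020397] tag ends [ 0.5562259  -0.13494844] [ 0.53303172 -0.11685748] block [ 0.41869898 -0.25881582] [ 0.43643816 -0.18840192] [ 0.56664994 -0.22199471] [ 0.55038575 -0.29293449]
handle [ 0.51445529 -0.24378147] rib [ 0.47736587 -0.27217987] slot [ 0.43625559 -0.23025705] [ 0.50128526 -0.2457968 ]
```

View pics/g.png

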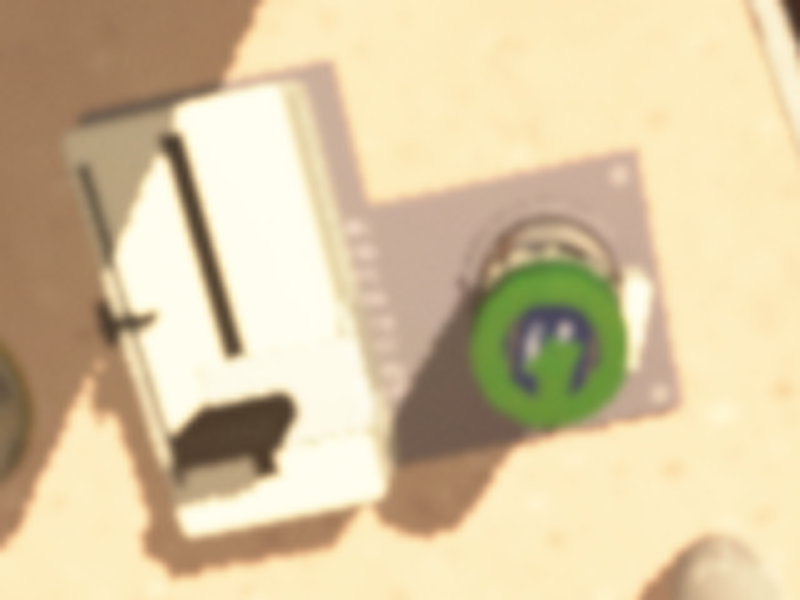

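step_arm(
  travel=[
    [0.15,0,1.2],
    [0.15,0,2.4],
    [0.15,0,3.6],
    [0.15,0,4.8],
    [0.15,0,6],
  ],
  delta_rot=[
    [0,0,0],
    [0,0,0],
    [0,0,0],
    [0,0,0],
    [0,0,0],
  ],
  jaw=[0,0,0,0,0],
)

```text
clock: 5.28
ee_pos: [0.5289, -0.1527, 0.1406]
ee_rot: [0.0, 0.836, 0.548, 0.0]
wrist_force: [0.7, 0.4, 0.0]
width: 0.998
```

step_arm(
  travel=[
    [0,0,1],
    [0,0,1.8],
    [0,0,2.3],
    [0,0,2.3],
    [0,0,2.3],
  ],
  delta_rot=[
    [0,0,0],
    [0,0,0],
    [0,0,0],
    [0,0,0],
    [0,0,0],
  ],
  jaw=[0,0,0,0.3,0.3],
)

```text
clock: 5.7
ee_pos: [0.5282, -0.1524, 0.0837]
ee_rot: [-0.001, 0.836, 0.548, -0.0]
wrist_force: [-1.0, -0.2, -0.1]
width: 0.745
```

step_arm(
  travel=[
    [0,0,0],
    [0,0,0],
    [0,0,0],
    [0,0,0],
    [0,0,0],
  ],
  delta_rot=[
    [0,0,0],
    [0,0,0],
    [0,0,0],
    [0,0,0],
    [0,0,0],
  ],
  jaw=[0.4,0.45,0.5,0.6,0.7],
  force=25,
)

```text
clock: 6.12
ee_pos: [0.5294, -0.1529, 0.085]
ee_rot: [0.001, 0.836, 0.549, 0.0]
wrist_force: [0.4, 0.2, -0.9]
width: 0.306
```

Run:
```python
from h import *
a=robot.read_camera("wrist"); s=robot.read_camera("side")[150:270,200:360]
o,p,r=st(); print(o["width"],p)
cv2.imwrite("pics/h.png",np.hstack([cv2.resize(a,(400,300)),cv2.resize(s,(400,300))]))
```

```text
0.298476536894236 [ 0.52908823 -0.15276125  0.08459444]
```

View pics/h.png

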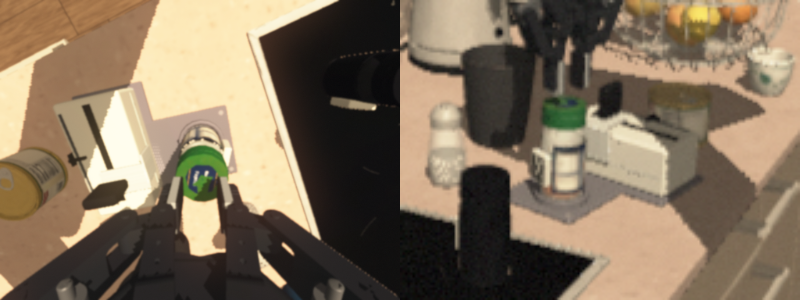

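Run:
```python
from h import *
o,p,r=st(); print(p, r.as_matrix().round(3).tolist())
print("tcp px", proj("wrist",p), "cap at", [ray("wrist",(260,220),z).round(4).tolist() for z in(.111,.09,.07)])
s=robot.read_camera("side"); w=robot.read_camera("wrist"); print("side tcp px",proj("side",p)*2.5-[500,375], proj("scene",p))
w=w[190:310,180:340]; hh=cv2.resize(w,(480,360),interpolation=cv2.INTER_CUBIC)
c=proj("side",p).astype(int); s=s[c[1]-45:c[1]+45,c[0]-40:c[0]+40]; cv2.imwrite("pics/i.png",np.hstack([hh,cv2.resize(s,(320,360),interpolation=cv2.INTER_CUBIC)]))
```

```text
[ 0.52908823 -0.15276125  0.08459444] [[0.397, 0.918, 0.001], [0.918, -0.397, -0.0], [0.0, 0.001, -1.0]]
tcp px [254.98324142 213.39420034] cap at [[0.5237, -0.1468, 0.111], [0.5331, -0.1505, 0.09], [0.542, -0.154, 0.07]]
side tcp px [163.40645491 126.75839386] [276.76963529 201.57633183]
```

View pics/i.png

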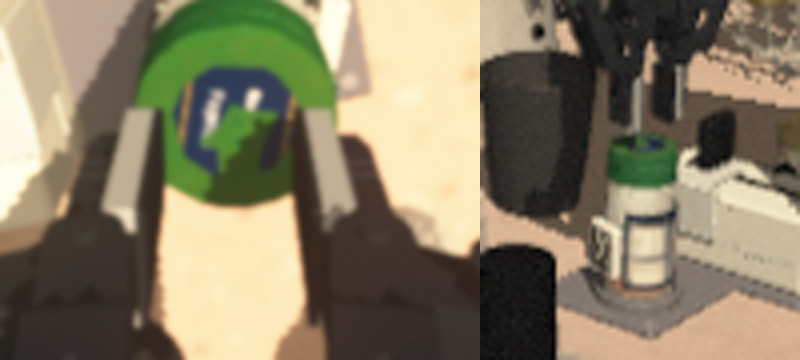

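step_arm(
  travel=[
    [0,0,0],
    [0,0,0],
    [0,0,0.2],
    [0,0,0.55],
    [0,0,0.85],
  ],
  delta_rot=[
    [0,0,0],
    [0,0,0],
    [0,0,0],
    [0,0,0],
    [0,0,0],
  ],
  jaw=[0.3,0.1,0.1,0.1,0.1],
)

```text
clock: 6.73
ee_pos: [0.5288, -0.1526, 0.0621]
ee_rot: [-0.0, 0.836, 0.549, -0.0]
wrist_force: [0.4, -0.9, -0.0]
width: 0.9
```

step_arm(
  travel=[
    [0,0,0],
    [0,0,0],
    [0,0,0],
    [0,0,0],
    [0,0,0],
  ],
  delta_rot=[
    [0,0,0],
    [0,0,0],
    [0,0,0],
    [0,0,0],
    [0,0,0],
  ],
  jaw=[0.3,0.4,0.45,0.5,0.6],
)

```text
clock: 7.15
ee_pos: [0.529, -0.1528, 0.0631]
ee_rot: [0.0, 0.836, 0.549, 0.0]
wrist_force: [0.1, 0.0, -1.8]
width: 0.517
```

Run:
```python
from h import *
w=robot.read_camera("wrist");s=robot.read_camera("side")
o,p,r=st(); print(o["clock"],o["width"],p,o["wrist_force"],o["wrist_torque"])
s=s[150:240,215:315]; hh=cv2.resize(w[160:320,150:370],(440,320),interpolation=cv2.INTER_CUBIC)
cv2.imwrite("pics/j.png",np.hstack([hh,cv2.resize(s,(356,320),interpolation=cv2.INTER_CUBIC)]))
```

```text
7.25 0.5102721706795145 [ 0.52891648 -0.15271144  0.06307341] [-0.05182439  0.34454098 -0.77158531] [0.05541739 0.03649522 0.01630085]
```

View pics/j.png

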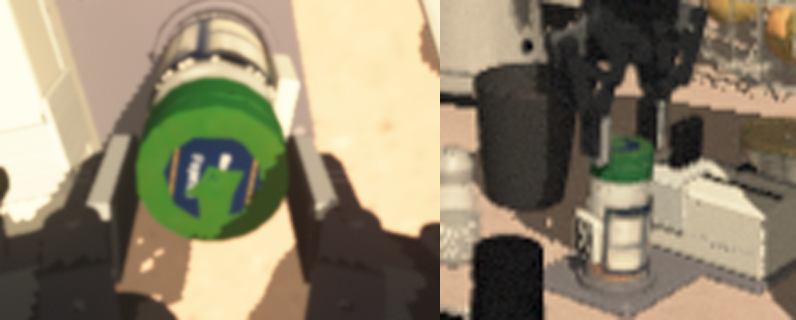

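step_arm(
  travel=[
    [0,0,0],
    [0,0,0],
    [0,0,0],
    [0,0,0],
    [0,0,0],
  ],
  delta_rot=[
    [0,0,1.06],
    [0,0,2.12],
    [0,0,3.18],
    [0,0,4.24],
    [0,0,5.3],
  ],
  jaw=[0.7,0.7,0.7,0.7,0.7],
  force=30,
)

```text
clock: 7.67
ee_pos: [0.529, -0.1527, 0.0631]
ee_rot: [0.0, 0.955, 0.297, 0.0]
wrist_force: [0.6, 1.4, 0.0]
width: 0.507
```

step_arm(
  travel=[
    [0,0,0],
    [0,0,0],
    [0,0,0],
    [0,0,0],
    [0,0,0],
  ],
  delta_rot=[
    [0,0,1.06],
    [0,0,2.12],
    [0,0,3.18],
    [0,0,4.24],
    [0,0,5.3],
  ],
  jaw=[0.7,0.7,0.7,0.7,0.7],
)

```text
clock: 8.08
ee_pos: [0.5291, -0.1527, 0.0632]
ee_rot: [0.0, 1.0, 0.024, 0.0]
wrist_force: [0.1, 0.3, -0.9]
width: 0.511
```

step_arm(
  travel=[
    [0,0,0],
    [0,0,0],
    [0,0,0],
    [0,0,0],
    [0,0,0],
  ],
  delta_rot=[
    [0,0,1.06],
    [0,0,2.12],
    [0,0,3.18],
    [0,0,4.24],
    [0,0,5.3],
  ],
  jaw=[0.7,0.7,0.7,0.7,0.7],
)

```text
clock: 8.5
ee_pos: [0.5293, -0.1527, 0.0633]
ee_rot: [-0.0, 0.968, -0.251, 0.0]
wrist_force: [0.4, -0.4, 0.2]
width: 0.507
```

step_arm(
  travel=[
    [0,0,0],
    [0,0,0],
    [0,0,0],
    [0,0,0],
    [0,0,0],
  ],
  delta_rot=[
    [0,0,1.06],
    [0,0,2.12],
    [0,0,3.18],
    [0,0,4.24],
    [0,0,5.3],
  ],
  jaw=[0.7,0.7,0.7,0.7,0.7],
)

```text
clock: 8.92
ee_pos: [0.5292, -0.1524, 0.0633]
ee_rot: [-0.0, 0.862, -0.507, 0.0]
wrist_force: [-0.3, 0.6, 0.2]
width: 0.505
```

step_arm(
  travel=[
    [0,0,0],
    [0,0,0],
    [0,0,0],
    [0,0,0],
    [0,0,0],
  ],
  delta_rot=[
    [0,0,1.06],
    [0,0,2.12],
    [0,0,3.18],
    [0,0,4.24],
    [0,0,5.3],
  ],
  jaw=[0.7,0.7,0.7,0.7,0.7],
)

```text
clock: 9.33
ee_pos: [0.5293, -0.152, 0.0633]
ee_rot: [0.001, -0.69, 0.723, 0.0]
wrist_force: [0.9, 2.3, -0.3]
width: 0.509
```

step_arm(
  travel=[
    [0,0,0],
    [0,0,0],
    [0,0,0],
    [0,0,-0.7],
    [0,0,-1.7],
  ],
  delta_rot=[
    [0,0,0],
    [0,0,0],
    [0,0,0],
    [0,0,0],
    [0,0,0],
  ],
  jaw=[0.4,0.2,0,0,0],
)

```text
clock: 9.75
ee_pos: [0.5262, -0.1517, 0.1033]
ee_rot: [-0.001, -0.693, 0.721, 0.003]
wrist_force: [-0.5, -1.1, -0.3]
width: 1.002
```

step_arm(
  travel=[
    [0,0,-1.2],
    [0.6,0.3,-2.4],
    [1.8,0.9,-3.5],
    [3,1.5,-3.5],
    [4.2,2.1,-3.5],
  ],
  delta_rot=[
    [0,0,0],
    [0,0,0],
    [0,0,0],
    [0,0,0],
    [0,0,0],
  ],
  jaw=[0,0,0,0,0],
)

```text
clock: 10.17
ee_pos: [0.4733, -0.2576, 0.1962]
ee_rot: [0.0, -0.693, 0.721, -0.003]
wrist_force: [-0.1, -0.3, -1.1]
width: 0.998
```

step_arm(
  travel=[
    [0.3,0.1,0],
    [0.3,0.1,0],
  ],
  delta_rot=[
    [0,0,0],
    [0,0,0],
  ],
  jaw=[0,0],
)

```text
clock: 10.33
ee_pos: [0.4685, -0.2647, 0.1932]
ee_rot: [-0.0, -0.691, 0.723, -0.0]
wrist_force: [-0.0, 0.3, -0.6]
width: 1.0
```

Run:
```python
from h import *
im=robot.read_camera("wrist"); o,p,r=st(); c,T=cal("wrist")
cv2.imwrite("w4.png",im); print(o["clock"],p,T[:3,3].round(3),np.round(o["qpos"],3))
for t,z in(("cap",.111),("handle",.102),("tag_face",.045),("pointer",.065),("mark",.0655)):
    print(t,[(np.round(d["location"]).tolist(),round(d["conf"],2),np.round(ray("wrist",d["location"],z),3).tolist()) for d in robot.look_for("wrist",t)[:3]])
c0=np.mean([proj("wrist",(.529,-.152,.1)),proj("wrist",(.51,-.25,.09))],0).astype(int); c0=np.clip(c0,[80,60],[432,324]); print("crop origin",c0-[80,60])
k=im[c0[1]-60:c0[1]+60,c0[0]-80:c0[0]+80]; cv2.imwrite("pics/k.png",cv2.resize(k,(800,600),interpolation=cv2.INTER_CUBIC))
```

```text
10.3833 [ 0.46887059 -0.26328828  0.19288353] [ 0.55  -0.266  0.374] [-6.320e-01  1.220e-01 -2.140e-01  1.235e+00  1.000e-03  2.552e+00]
cap [([20.0, 131.0], 0.91, [0.529, -0.034, 0.111]), ([149.0, 122.0], 0.59, [0.532, -0.162, 0.111]), ([235.0, 125.0], 0.3, [0.526, -0.243, 0.111])]
handle [([234.0, 125.0], 0.77, [0.525, -0.241, 0.102])]
tag_face [([149.0, 122.0], 0.77, [0.527, -0.134, 0.045]), ([24.0, 131.0], 0.55, [0.523, 0.02, 0.045])]
pointer [([228.0, 129.0], 0.8, [0.518, -0.231, 0.065])]
mark [([266.0, 159.0], 0.64, [0.481, -0.273, 0.066]), ([150.0, 121.0], 0.38, [0.53, -0.144, 0.066])]
crop origin [114  71]
```

View pics/k.png

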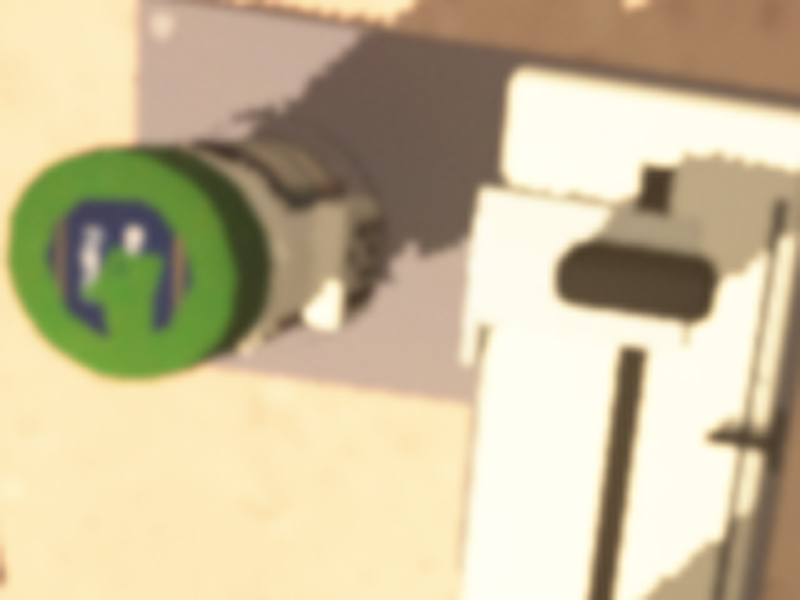

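Run:
```python
from h import *
K=lambda u,v,z: ray("wrist",(u/5+114,v/5+71),z)[:2]
ang=lambda d: np.degrees(np.arctan2(d[1],d[0])).round(1)
p1,p2=K(350,198,.061),K(343,330,.061); d=p2-p1; print("tag",p1,p2,np.linalg.norm(d),"normal",ang(np.array([-d[1],d[0]])),ang(np.array([d[1],-d[0]])))
cap=K(125,263,.111); m=(p1+p2)/2; print("cap",cap,"radial",ang(m-cap))
print("slot",ang(K(632,350,.06)-K(600,600,.06)),"shutterplate front edge",ang(K(690,330,.066)-K(485,325,.066)),"block edge",ang(K(485,325,.06)-K(462,600,.06)))
print("foot edges",ang(K(138,20,.006)-K(138,140,.006)),ang(K(480,402,.006)-K(240,365,.006)))
print("handle top",K(558,262,.102),K(715,300,.102),"c",K(637,273,.102),ang(K(558,262,.102)-K(715,300,.102)),"slotc",K(632,350,.06),"rib tip",K(712,436,.0655))
```

```text
tag [ 0.53953542 -0.18228731] [ 0.51008745 -0.17694446] 0.029928732392197052 normal -100.3 79.7
cap [ 0.53099585 -0.15046188] radial -102.0
slot -10.6 shutterplate front edge -93.7 block edge -10.1
foot edges -10.0 -101.2
handle top [ 0.52705219 -0.23288065] [ 0.51832594 -0.26387461] c [ 0.52427222 -0.24849879] 74.3 slotc [ 0.50257812 -0.24393328] rib tip [ 0.48246496 -0.26194096]
```

step_arm(
  travel=[
    [-0.2,-0.5,0],
    [-0.4,-1,0],
    [-0.6,-1.5,0],
    [-0.77,-2.05,0],
    [-0.77,-2.05,0],
  ],
  delta_rot=[
    [0,0,-1.1],
    [0,0,-2.2],
    [0,0,-3.3],
    [0,0,-4.4],
    [0,0,-5.5],
  ],
  jaw=[0.2,0.4,0.55,0.55,0.55],
)

```text
clock: 11.05
ee_pos: [0.5238, -0.2442, 0.1927]
ee_rot: [-0.0, 0.871, -0.491, 0.001]
wrist_force: [0.5, -0.4, 0.0]
width: 0.45
```

step_arm(
  travel=[
    [0,0,0],
    [0,0,0],
    [0,0,0],
    [0,0,0],
    [0,0,0],
  ],
  delta_rot=[
    [0,0,-1.1],
    [0,0,-2.2],
    [0,0,-3.3],
    [0,0,-4.4],
    [0,0,-5.5],
  ],
  jaw=[0.55,0.55,0.55,0.55,0.55],
)

```text
clock: 11.47
ee_pos: [0.5216, -0.2445, 0.1927]
ee_rot: [-0.0, 0.974, -0.225, -0.0]
wrist_force: [0.3, 0.1, 0.2]
width: 0.447
```

step_arm(
  travel=[
    [0,0,0.8],
    [0,0,1.6],
    [0,0,2.4],
    [0,0,2.4],
    [0,0,2.4],
  ],
  delta_rot=[
    [0,0,-1.1],
    [0,0,-2.2],
    [0,0,-2.5],
    [0,0,-2.5],
    [0,0,-2.5],
  ],
  jaw=[0.55,0.55,0.55,0.55,0.55],
)

```text
clock: 11.88
ee_pos: [0.5204, -0.2442, 0.1318]
ee_rot: [-0.001, 0.995, -0.099, -0.002]
wrist_force: [0.0, 0.5, 0.2]
width: 0.453
```

Run:
```python
from h import *
im=robot.read_camera("wrist"); o,p,r=st(); cv2.imwrite("w5.png",im)
print(o["clock"],p,"yaw",r.as_matrix()[:2,0],o["wrist_force"],o["width"],"tcp px",proj("wrist",p))
print(proj("wrist",(.521,-.2505,.102)))
for n in("wrist","side","scene"):
  if n!="wrist": robot.read_camera(n)
  for t,z in(("handle",.09),("pointer",.065),("mark",.0655)):
    print(n,t,[(np.round(d["location"]).tolist(),round(d["conf"],2),np.round(ray(n,d["location"],z),3).tolist()) for d in robot.look_for(n,t)[:2]])
```

```text
11.9333 [ 0.5214857  -0.24501709  0.13316038] yaw [ 0.98034157 -0.19730734] [0.542317   0.8995853  0.53294462] 0.44812610168601213 tcp px [256.41738929 213.6246131 ]
[257.06914306 204.47029856]
wrist handle [([256.0, 176.0], 0.74, [0.525, -0.23, 0.09])]
wrist pointer [([252.0, 180.0], 0.85, [0.52, -0.24, 0.065]), ([247.0, 283.0], 0.61, [0.489, -0.359, 0.065])]
wrist mark []
side handle [([282.0, 197.0], 0.61, [0.497, -0.186, 0.09])]
side pointer [([276.0, 198.0], 0.53, [0.533, -0.232, 0.065])]
side mark []
scene handle [([292.0, 201.0], 0.61, [0.489, -0.177, 0.09])]
scene pointer [([294.0, 200.0], 0.83, [0.511, -0.222, 0.065])]
scene mark []
```

```bash
cat > asc.py <<'E'
import cv2,sys
f,r0,r1,c0,c1,s=sys.argv[1],*map(int,sys.argv[2:])
g=cv2.imread(f,0)[r0:r1,c0:c1]; g=cv2.resize(g,None,fx=1/s,fy=1/s/1.5,interpolation=cv2.INTER_AREA)
for i,row in enumerate(g): print(f"{int(r0+i*s*1.5):3d} "+"".join("@%#*+=-:. "[min(9,int(v)//26)] for v in row))
E
python3 asc.py w5.png 120 300 180 340 2
```

```text
120          ........:--------:-------++***********************======:.             
123          .....  .:----------------=***********************+====+==:.         .. 
126            .... .:-----------------+**********************+========-..          
129                 .:-----------------=+*********************++=====++==.          
132                 .:-------------------+********************+==========-.         
135 .................:--------------------=+******************+===========.   ..    
138 :::::-:::::::::::::::::::::::::::::::::-=+****************++=======+==-.  ..    
141 -----------------:......................::=+===+**********++====+++++==:        
144 --::::-:--:------:.......................:::::::-+********+=====++++===.        
147 ...........................:::::::::::::::::.....-====+++*+============.        
150 ..........................................::.......::::--++===========:.        
153 .........................                    .:..........:==========-..         
156                                              .:           .=======--.       
[... 3299 characters left out ...]
%%%%%%%%%%%%%%%%%%##
276 %%%%%%%%%%%%%%%%%%%%#***++++++++++++++++++++***#*+++++++#%%##%%%%%%%%%%%%%%%%%%%
279 %%%%%%%%%%%%%%%%%%%%**+++++++++++++++++++++++++**+++++++#%%##%%%%%%%%%%%%%%%%%%%
282 %%%%%%%%%%%%%%%%%%%#*+++++++++++++++++++++++++++*+++++++*%%#%%%%%%%%%%%%%%%%%%%%
285 %%%%%%%%%%%%%%%%%%%#*++++++++++++++++++++++++++**+++++++*%%#%%%%%%%%%%%%%%%%%%%%
288 %%%%%%%%%%%%%%%%%%%**++++++++++++++++++++++++++**++++++++#%#%%%%%%%%%%%%%%%%%%%%
291 %%%%%%%%%%%%%%%%%%%*+++++++++++++++++++++++++++**++++++++*%#%%%%%%%%%%%%%%%%%%%%
294 %%%%%%%%%%%%%%%%%%#**++++++++++++++++++++++++++**++++++++*###%%%%%%%%%%%%%%%%%%%
297 %%%%%%%%%%%%%%%###***++++++++++++++++++++++++++**+++++++++###%%%%%%%%%%%%%%%%%%%
```

step_arm(
  travel=[
    [0,-0.2,0.8],
    [0,-0.2,1.6],
    [0,-0.2,2.4],
    [0,-0.2,2.8],
    [0,-0.2,2.8],
  ],
  delta_rot=[
    [0,0,0],
    [0,0,0],
    [0,0,0],
    [0,0,0],
    [0,0,0],
  ],
  jaw=[0.55,0.55,0.55,0.55,0.55],
)

```text
clock: 12.9
ee_pos: [0.5198, -0.2394, 0.0602]
ee_rot: [-0.001, 0.995, -0.099, -0.003]
wrist_force: [-0.1, -0.2, -1.8]
width: 0.451
```

step_arm(
  travel=[
    [0,0,0.15],
    [0,0,0.3],
    [0,0,0.4],
    [0,0,0.4],
  ],
  delta_rot=[
    [0,0,0],
    [0,0,0],
    [0,0,0],
    [0,0,0],
  ],
  jaw=[0.55,0.55,0.55,0.55],
)

```text
clock: 13.23
ee_pos: [0.5226, -0.241, 0.0533]
ee_rot: [0.0, 0.995, -0.099, 0.0]
wrist_force: [0.1, -1.4, 0.2]
width: 0.45
```

```bash
python3 - <<'E'
from h import *
im=robot.read_camera("wrist"); o,p,r=st(); cv2.imwrite("w6.png",im)
print(o["clock"],p,o["wrist_force"],o["width"],"tcp px",proj("wrist",p))
E
python3 asc.py w6.png 150 260 180 340 2
```

```text
13.2833 [ 0.52259134 -0.24100762  0.05343124] [ 0.92639394 -0.89434488  0.12127077] 0.4489215601830966 tcp px [256.44652668 213.59832644]
150 .........:--------------------------=+**************************++++++++++++++=.
153 :::::::::-----------------------------++************************+++++++++++++++-
156 -----------:::::::::::::::::.:::::::::::-+**********************+++++++++++++++=
159 -----------:.........................:::::=++====***************+++++++++++++++=
162 -----------::...........................::::::::--=*************+++++++++++++++=
165 ----------::::::.....................::::::::::::::=++*********++++++++++++++++=
168 :::::::::::::::::::.::::::::::::::::::::::-::......:-=+++++++**+++++++++++++++=:
171 .....................::::::::::::::::::::-==-........-======++*++++++++++++++=-.
174 ::::::::::::::::::::::::::::::::::::::::::-=-:::::::::::::::::=++++======++=-:..
177 :::::::.:..:::.....:::::::::::::::::::::::-==:::::...........::=+++========-....
180 ...:..............                        .....:::.............:-=+++====:......
183                        
[... 1482 characters left out ...]
=-:-+*++++++++==++++
237 =======--=*##+=--=*##+         :=*#########*==========*##*====+#%##+++++++--=+++
240 ========*###*==-==##%+        .-=*#######%#*==========*%%#+====*%%%#*++++=:-++++
243 =======+####+====+#%%+        .:=*#######%#*==========*%%%*====+#%%##++++=-=++++
246 ======+####*=====*#%%*.         .=######%%#+==========#%%%#+====*%%%#*+++=::=+++
249 ======*####+====+#%%%*.          -####%%%%%+==========#%%%%*====+#%%%#*++=:.-=++
252 =====*####*=====*#%%%#:          =%%%%%%%%%+==========#%%%%#+====*%%%%#++=:..:=+
255 ====+#%%%#+====+#%%%%#=..        -%%%%%%%%%+==========#%%%%%*====+#%%%#*+++=-::-
258 ====*#%%%#++===+#%%%%#+=-.       -#%%%%%%%%+==========*%%%%%*=====*%%%%#+++++=-:
```

step_arm(
  travel=[
    [0,0,0],
    [0,0,0],
    [0,0,0],
    [0,0,0],
    [0,0,0],
  ],
  delta_rot=[
    [0,0,0],
    [0,0,0],
    [0,0,0],
    [0,0,0],
    [0,0,0],
  ],
  jaw=[0.65,0.75,0.85,1,1],
  force=60,
)

```text
clock: 13.7
ee_pos: [0.5228, -0.241, 0.0536]
ee_rot: [0.0, 0.995, -0.099, 0.001]
wrist_force: [0.1, 0.2, 1.9]
width: 0.117
```

step_arm(
  travel=[
    [0,0,0],
    [-0.1,0,0],
    [-0.2,0,0],
    [-0.3,0,0],
    [-0.4,0,0],
  ],
  delta_rot=[
    [0,0,0],
    [0,0,0],
    [0,0,0],
    [0,0,0],
    [0,0,0],
  ],
  jaw=[1,1,1,1,1],
)

```text
clock: 14.12
ee_pos: [0.5137, -0.2392, 0.0536]
ee_rot: [0.0, 0.995, -0.099, 0.001]
wrist_force: [4.8, 0.1, 1.5]
width: 0.113
```

step_arm(
  travel=[
    [-0.2,0,0],
    [-0.4,0,0],
    [-0.6,0,0],
    [-0.8,0,0],
    [-0.8,0,0],
  ],
  delta_rot=[
    [0,0,0],
    [0,0,0],
    [0,0,0],
    [0,0,0],
    [0,0,0],
  ],
  jaw=[1,1,1,1,1],
)

```text
clock: 14.53
ee_pos: [0.4941, -0.2354, 0.0536]
ee_rot: [0.0, 0.995, -0.099, 0.002]
wrist_force: [7.7, -1.2, -1.0]
width: 0.118
```

```bash
python3 - <<'E'
from h import *
o,p,r=st(); print(o["clock"],p,o["wrist_force"],o["width"])
for n in("wrist","scene","side"):
  im=robot.read_camera(n); cv2.imwrite(f"e_{n}.png",im)
  for t,z in(("pointer",.065),("mark",.0655)):
    print(n,t,[(np.round(d["location"]).tolist(),round(d["conf"],2),np.round(ray(n,d["location"],z),3).tolist()) for d in robot.look_for(n,t)[:2]])
  print(n,"expect rib",proj(n,(.480,-.27,.0655)))
E
python3 asc.py e_wrist.png 190 384 150 370 2
```

```text
14.5333 [ 0.49411798 -0.23540614  0.05361074] [ 7.65296069 -1.23623743 -0.97311519] 0.11753581715183106
wrist pointer [([251.0, 208.0], 0.96, [0.493, -0.226, 0.065])]
wrist mark []
wrist expect rib [246.25793086 265.4782572 ]
scene pointer [([299.0, 205.0], 0.6, [0.481, -0.204, 0.065])]
scene mark []
scene expect rib [310.53444624 196.41127275]
side pointer [([287.0, 203.0], 0.84, [0.493, -0.209, 0.065])]
side mark []
side expect rib [299.33391558 196.46383835]
190 ++++++=                                                       :.                                    .-=:......
193 ++++++=                                                       .                                     .=++-.....
196 ++++++=.                                                      ::                                    :=+++=:...
199 +++++++-.                                                     ::                                    :+++++-...
202 ++++++++=-:.                                                  :.                                    :++++=:...
205 ++++++++====-:                                         
[... 6140 characters left out ...]
@%%%%@@@@@
367 %#%%%%%%%%%%%%%%%%%%%%%%%%%%%%%%%%%%%%@@@@@@@@@@@@@@@%%%%%%%%%%%%%%%%%%%%%%%%%%%%%%%%%%%%%%%%@@@@@@@@@@%%%%@@@
370 %%%%%%%%%%%%%%%%%%%%%%%%%%%%%%%%%%%%%%@@@@@@@@@@@@@@%%%%%%%%%@@@@@@%%%%%%%%%%%%%%%%%%%%%%%%%%@@@@@@@@@@@@%%%@@
373 %%%%%%%%%%%%%%%%%%%%%%%%%%%%%%%%%%%%%%@@@@@@@@@@@@@@%%%%%@@@@@@@@@@%%%%%%%%%%%@@@@%%%%%%%%%%%%@@@@@@@@@@@@@%%%
376 %%%%%%%%%%%%%%%%%%%%%%%%%%%%%%%%%%%%%@@@@@@@@@@@@@@%%%%@@@@@@@@@@@@@%%%%%@@@@@@@@@%%%%%%%%%%%%@@@@@@@@@@@@@@@%
379 %%%%%%%%%%%%%%%%%%%%%%%%%%%%%%%%%%%%%@@@@@@@@@@@@@%%%%@@@@@@@@@@@@@@@@@@@@@@@@@@@%%%%%%%%%%%%%@@@@@@@@@@@@@@@@
382 %%%%%%%%%%%%%%%%%%%%%%%%%%%%%%%%%%%%%@@@@@@@@@@@@@%%%%@@@@@@@@@@@@@@@@@@@@@@@@@@@%%%%%%%%%@@@@@@@@@@@@@@@@@@@@
```

```bash
echo w4; python3 asc.py w4.png 140 172 226 280 1; echo w1; python3 asc.py w1.png 148 182 286 326 1; echo w2; python3 asc.py w2.png 136 166 160 200 1
python3 - <<'E'
from h import *
c,T=cal("wrist"); o,p,r=st(); print(c["cx"],c["cy"])
Tt=np.eye(4); Tt[:3,:3]=r.as_matrix(); Tt[:3,3]=p; np.save("camtool.npy",np.linalg.inv(Tt)@T)
E
```

```text
w4
140            .-==--.                    .::..:=+**++====
141            :+***+:                    .:. .:=+**++====
143            -+*#*=.                    ::. .-+***++====
144           .-**#*=.                    ::. .-+**++=====
146           .=*#**-.                   .::..:=+**++=====
147           .=****-                    .:...:=+**++=====
149           .=***+:                    ::. .-+***++=====
150           :+*#*+:                    ::. .-+**++======
152          .-**#*=.                   .-:..:=***++======
153          .=****-                  ..:-:..:+*#*++======
155          .=****-               .:---=+=::=*##*++======
156          .=***+:             .:-=+++**+==+*##*+=======
158          :+***=.             :=+++**#****###**+=======
159          -+***=.              ..::-=+++**###*++=======
161         .-****-                    :-::-=*##*+========
162         .=****:                    ::...=*##*+========
164         .=***+:                   .::..:=***++========
165         :+***=.                   .:...:=+**++========
167         :+***=.                
[... 1420 characters left out ...]
==-::.               .=**+:     
145 ==========-..:.               :+#*-     
146 ==========-:.:.               .=**=.    
148 ===========:..:.               -+**-    
149 ========+++=:.:.               .=**=.   
151 ========+**+-::-.. ..          .-*#+:   
152 ========+*#*+==+=----.          :+**-.  
154 ========++*##****+=-:           .=**+:  
155 =====+++++*##*+===:.             :+**-  
157 =====++++++**+-:::.              .=**+. 
158 ==========++++-..:.              .-**+: 
160 ==============-:.:.               .===:.
161 ===============:..:.               ...  
163 =========-=====-:.:.                    
164 =======--=======:..:.                   
255.82124502150242 186.16365768319082
```

```bash
python3 - <<'E'
from h import *
CT=np.load("camtool.npy"); c,_=cal("wrist")
def TT(p,yaw):
    T=np.eye(4); T[:3,:3]=np.array([[np.cos(yaw),np.sin(yaw),0],[np.sin(yaw),-np.cos(yaw),0],[0,0,-1]]); T[:3,3]=p; return T@CT
P={"w1":np.load("w1.npz")["T"],"w2":TT((.52729,-.15625,.29173),np.arctan2(.922,.388)),"w4":TT((.46887,-.26329,.19288),2*np.arctan2(.723,-.691)),"w5":TT((.52149,-.24502,.13316),np.arctan2(-.1973,.9803))}
def w(T,px,z):
    d=T[:3,:3]@np.array([(px[0]-c["cx"])/c["fx"],(px[1]-c["cy"])/c["fy"],1]); o=T[:3,3]; return (o+d*(z-o[2])/d[2])[:2]
ux=np.array([.980,-.1975]); h=np.array([.5228,-.241])@ux
for n,px in(("w1",(306,164)),("w2",(176,154)),("w4",(262,158.3)),("w5",(223.5,214))):
    q=w(P[n],px,.0655); print(n,q.round(4),"pull needed",round(h-q@ux,4))
# cross-check handle top in images
for n,px in(("w4",(241.4,127.5)),("w5",(257.5,198.5))): q=w(P[n],px,.102); print(n,q.round(4),round(h-q@ux,4))
E
python3 asc.py w4.png 116 142 218 280 1; echo scene; python3 asc.py e_scene.png 180 216 280 330 1; echo side; python3 asc.py e_side.png 180 216 265 315 1
```

```text
w1 [ 0.4785 -0.271 ] pull needed 0.0375
w2 [ 0.4803 -0.2712] pull needed 0.0357
w4 [ 0.4823 -0.2707] pull needed 0.0338
w5 [ 0.4826 -0.2688] pull needed 0.0339
w4 [ 0.5228 -0.2508] -0.0019
w5 [ 0.5225 -0.2452] -0.0005
116                .:--------------------------------=+*+=-=++**++
117              .:-===========----------------------=++-::-=+**++
119          .:-=+******++++++==========-------------=+-...-+***++
120         .-+*############*****+++++===----------::-=:. .-+***++
122        :=*########################***+=-------:..:-:..:=+**++=
123       .-*############################*+=-----:.  ::. .:=+**++=
125       .=*#############################*+-::..    ::. .-+***++=
126       .=*#############################*=:.      .::. .-+***+==
128       .=**############################+-        .-:..:=+**++==
129        :=*****########################+.        ::. .:=+**++==
131         .:-==+++********#############*-.        ::. .-+***++==
132            ...::::--==+++******#####*+:        .::. .-+**++===
134                      ....::---==+++=-:         .::..:=+**++===
135        
[... 2207 characters left out ...]
..:-==+###***%@%%@@@#*+*%%@%%*****+**+++
198 ******###=.......::-=++#%%%#*=-..-+**####***++*++=
199 ********+...........:::=+++-:...:::-+***********+=
201 ===-----:.......::...........:::=+==+*************
202 :.....::-::--:.---::.:....::::..::=++*###****+****
204 ......:-=--=+++++-----:::.::.........::+#%%###*+++
205 ...:::--==-=+++++:-------::::...........-+**##*+++
207 ::::-=+**=:=+++++::--------::............:=+++++++
208 *****#***=:++++++----------:::::.... ......=++++++
210 #####%+=+-:--==++----------.:::::::::.... .=++++++
211 =+=-=#+==-:::-:-+----------:::::::::::::..:=++++++
213 ....-*=---:---:-==---------:::::::::::::.::=++++++
214 ....-*=---:-:-:-++==-------:::::::::::::.::=++++++
```

step_arm(
  travel=[
    [-0.08,0,0],
    [-0.16,0,0],
    [-0.25,0,0],
    [-0.25,0,0],
    [-0.25,0,0],
  ],
  delta_rot=[
    [0,0,0],
    [0,0,0],
    [0,0,0],
    [0,0,0],
    [0,0,0],
  ],
  jaw=[1,1,1,1,1],
)

```text
clock: 15.4
ee_pos: [0.4891, -0.2344, 0.0536]
ee_rot: [0.0, 0.995, -0.099, 0.003]
wrist_force: [7.1, -0.6, -1.4]
width: 0.111
```

Run:
```python
from h import *
o,p,r=st(); ux=np.array([.980,-.1975]); print(o["clock"],p,o["wrist_force"],o["width"],"pull",(np.array([.5228,-.241])-p[:2])@ux)
out=[]
for n in("scene","side"):
  im=robot.read_camera(n); a,b=proj(n,(.486,-.262,.066)).astype(int); k=im[b-35:b+35,a-45:a+45]; out.append(cv2.resize(k,(400,311),interpolation=cv2.INTER_CUBIC))
w=robot.read_camera("wrist"); cv2.imwrite("w7.png",w); out2=cv2.resize(w[180:280,150:407],(800,311),interpolation=cv2.INTER_CUBIC)
cv2.imwrite("pics/l.png",np.vstack([np.hstack(out),out2[:288]]))
```

```text
15.4 [ 0.4890856  -0.23439791  0.0536026 ] [ 7.1093392  -0.55187207 -1.39818066] 0.1108642758484667 pull 0.03434401986494947
```

View pics/l.png

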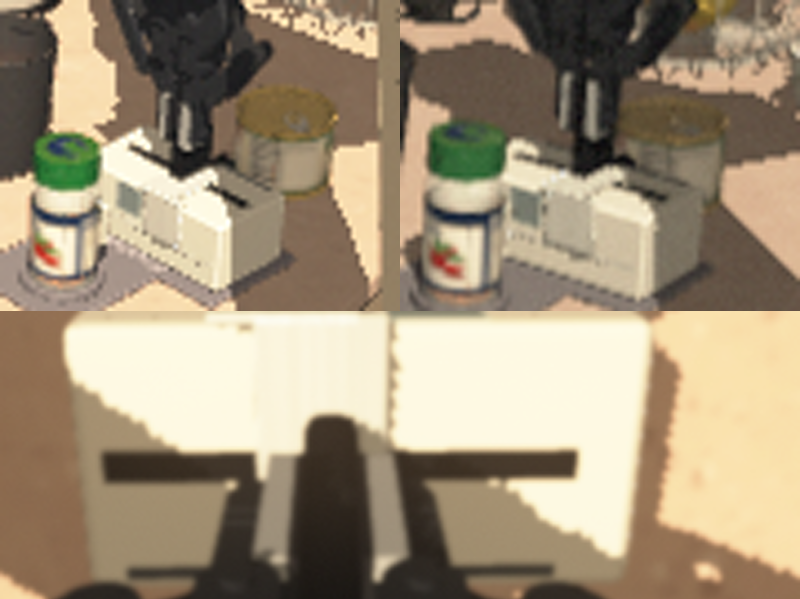

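step_arm(
  travel=[
    [-0.04,0,0],
    [-0.04,0,0],
    [-0.04,0,0],
    [-0.04,0,0],
    [-0.04,0,0],
  ],
  delta_rot=[
    [0,0,0],
    [0,0,0],
    [0,0,0],
    [0,0,0],
    [0,0,0],
  ],
  jaw=[1,1,1,1,1],
)

```text
clock: 15.97
ee_pos: [0.4883, -0.2343, 0.0536]
ee_rot: [0.0, 0.995, -0.099, 0.003]
wrist_force: [8.2, -1.3, -2.2]
width: 0.117
```

Run:
```python
from h import *
o,p,r=st(); ux=np.array([.980,-.1975]); print(o["clock"],p,o["wrist_force"],o["width"],"pull",(np.array([.5228,-.241])-p[:2])@ux)
robot.finish_job()
```

```text
15.9667 [ 0.48830189 -0.23426334  0.05360956] [ 8.1929928  -1.30357311 -2.17084936] 0.11721978773846173 pull 0.035138638448828204
the job is handed in; nothing more can be done
```

I turned the jar about 159° by its cap and let go with the shutter still shut. I then pulled the shutter handle out about 35 mm and handed the job in at 16 s with the gripper holding it there. No verdict was reported.

**Jar:** After release, the tag's normal pointed at about -101°. The reader's window direction came out at -100° to -103° across my measurements, so the tag faces the window within a few degrees. The jar stood upright in its cup.

**Shutter:** The last readings were an 8.2 N spring pull and an opening of 0.117, which fits the handle being firmly held. Four views put the rib 34 to 37 mm from the shut pointer. I stopped at 35.1 mm by the tool pose.

**Not confirmed:** The fingers hid the pointer and rib in the final wrist view, and the scene and side pictures were too coarse to check the match. Their alignment therefore rests on the earlier measurements. I did not measure the mug, shaker and tin again. They showed no sign of contact.

**Disagreement with the interface text:** The fingertips sat roughly 20 to 30 mm higher than the reported TCP. Because of this the first close passed above the cap without touching it, and I regripped lower.

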